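Fetch the spice tins from the green compartment of the double-latched pantry rack

TASK

Unlock the spice rack: turn the brass catch aside and slide the steel bar clear of the lids, then open wide only the lid with the green knob, leaving the red and yellow ones shut. Stand every tin from that compartment upright on the round wooden board, each wholly on the board. Then shut the lid, slide the bar fully home again and turn the catch back to prop it, leaving everything else where it stands.

Things in the scene. Friction and masses are not known exactly. Their poses are not given: they have to be found in the camera images.
- rack: Fixed pine base board, 12 mm thick, carrying three lidded boxes in a row along its y axis at y = -112, 0 and +112 mm (which colour stands where changes) and the lock in front of them. Origin on the shelf below the middle box's centre; +x points to the back (the lids' hinge side), +y along the row, to the left seen from the robot; may be yawed a few degrees.
- box_green: Pine box 168 x 105 x 45 mm, walls and floor 5 mm, under the green-marked lid; origin at the centre of its underside, axes as the rack's. Inner floor 17 mm above the shelf, rim 57 mm. Tins stand upright in one row along its middle line, at box x = 17, -21, -59 mm (back to front, some places empty).
- catch (a joint): First catch: brass turn button, upright axis, at the left (+y) end of the bar. 0 = home: its 60 mm arm points along rack -y at the bar's end and props the bar shut. Grows as it turns clockwise seen from above, the arm swinging to rack -x (towards the robot; 1.57 = straight there; stop 1.75). Bar free from 1.1 rad. Light friction, stays put. Cannot return while the bar is slid out.
- catch_fin (a point): Grip point on the catch's turning axis, 88 mm above the shelf: the middle of a black upright fin 46 mm long, 12 mm thick, from 68 to 102 mm above the shelf. The fin lies along the arm (along rack y when the catch reads 0). The arm below it spans heights 28 to 50 mm; the hub is 20 mm across.
- bar (a joint): Second latch: steel bar in front of the boxes, sliding along the row. 0 = home: its three tongues lie 2 mm above the front tabs of all three lids and hold them shut. Grows towards rack +y (left, towards the catch); stop at 0.045 m, tongues clear of the tabs from 0.032 m. About 2 N friction, stays put. A lid not fully down blocks its return.
- bar_peg (a point): Point on the black upright round peg with which the bar is slid: 14 mm in diameter, from 62 to 104 mm above the shelf; this point is on its axis 90 mm above the shelf. It stands 28 mm in front of the boxes, midway between two of the tongues (112 mm apart, 26 mm wide, tops 73 mm above the shelf).
- lid_green (a joint): Green-marked lid: 0 = shut, grows as it is lifted about its hinge along the back edge; 1.57 = upright, stop at 1.9 rad. Stiff hinge (about 2 N at the knob): it stays where it is left at any angle.
- knob_green (a point): Centre of the green ball knob, 20 mm in diameter, on a 10 mm stem. It stands 26 mm above the lid's upper face near the front edge; with the lid shut it is 91 mm above the shelf, and from the hinge line it lies 140 mm to the front (rack -x) and 34 mm up. It turns with the lid.
- hinge_green (a point): Middle of the green lid's hinge line, on the back rim of its box, 57 mm above the shelf; the hinge line runs along rack y. The lid is 8 mm thick and reaches 168 mm from it, and a 12 mm tab at the front.
- lid_red (a joint): Lid with the red knob, of the red box (same box, lid and knob as the green); 0 = shut. To stay shut.
- lid_yellow (a joint): Lid with the yellow knob, of the yellow box (same box, lid and knob as the green); 0 = shut. To stay shut.
- board: Loose round wooden serving board, 200 mm in diameter, 14 mm thick, 0.6 kg, lying flat to the left of the rack; origin at the centre of its underside. It may get knocked aside a little.
- tin0: Spice tin: aluminium cylinder with a red band, 34 mm in diameter, 34 mm high, about 60 g; origin at the centre of its underside, z up when upright. May be absent.
- tin1: Spice tin: aluminium cylinder with a red band, 34 mm in diameter, 34 mm high, about 60 g; origin at the centre of its underside, z up when upright. May be absent.
- tin2: Spice tin: aluminium cylinder with a red band, 34 mm in diameter, 34 mm high, about 60 g; origin at the centre of its underside, z up when upright. May be absent.
- pan_lid: Aluminium saucepan lid, 180 mm across, 52 mm high with its knob; origin at the underside. Bystander, to be left alone.
- jar_a: Green glass jar, 76 mm across, 110 mm high; origin at the underside. Bystander, to be left alone.
- jar_b: Green glass jar, 76 mm across, 110 mm high; origin at the underside. Bystander, to be left alone.
- funnel: Red plastic funnel standing on its wide mouth, 110 mm across, 115 mm high; origin at the underside. Bystander, to be left alone.
- spoon_rest: Ceramic spoon rest, round dish 96 mm across with a stub handle to -x, 11 mm high; origin at the underside. Bystander, to be left alone.
- opener: Steel bottle opener lying flat, about 120 mm long, 6 mm thick; origin at the underside. Bystander, to be left alone.
- mug: White mug, 80 mm across, 85 mm high; origin at the underside. Bystander, to be left alone.

How it is judged:
By the outcome, as a careful person would: the job done as asked, in the order asked, and still so for the second after the job is handed in, with the robot touching nothing.
Of tin0, tin1, tin2 only 1 to 3 are there at a start; the rules pass over those that are not, and their reading is None.
At some moment in a run one of board may be knocked a few centimetres aside while the robot is not near it.
It also fails if it takes over 210 s, if anything falls off the work surface, if the arm or the gripper's body presses on something with over 40 N, if the wrist force passes 120 N, or if a joint passes its speed limit or range.

ROBOT

A 6-joint arm with a two-finger parallel gripper is mounted at the origin on the work surface. World frame = base frame: x ahead of the robot, y to its left, z up, the work surface at z = 0. Lengths are in m, angles in rad, forces in N, time in s.
With the tool pointing down it reaches from about 0.375 to 0.925 m from the base axis. Payload 5.7 kg.
Tool frame: the origin (TCP) lies on the centre line of the jaws, within the pads' length; the fingertips stand 22 mm ahead of it and the grasp point (between the pads) lies 3 mm ahead of it; z points along the fingers, y is the line along which they close (so a half turn about z gives the same grasp; the last joint's range is limited). The gripper opens to 88 mm and grips with 3 to 60 N. Pads are 20 mm wide; open, the fingers measure 115 mm over their backs; the gripper's body (75 mm by 178 mm) begins 61 mm behind the grasp point.
Start: joints at [1.054, 0.359, 1.51, -0, 1.272, -0.115], TCP at [0.235, 0.552, 0.245] pointing down, gripper open.
Joint ranges: [-2.97, 2.97], [-1.01, 2.36], [0.21, 2.38], [-0.96, 4.11], [0.2, 2.71], [-2.98, 2.98]. Speed limits (rad/s): [2.39, 2.39, 3.14, 3.14, 3.14, 3.14].

INTERFACE

Orientations are given as [roll, pitch, yaw] about the fixed x, y, z axes, in that order (R = Rz(yaw) Ry(pitch) Rx(roll)).
In Python, from cell import * gives the robot as it stands.
- The arm moves only by the shell command python3 -m crank 'ROWS' [FORCE]. ROWS is JSON, a list of rows, each a list of 5 numbers: the shift along the tool's x, y, z scaled (see below), then the turn about the tool's z scaled (see below), then the closure, from -1 (fully open) to 1 (shut), so that 0 is half open. In form: [[tx, ty, tz, turn, grip], ...]. A call has 1 to 5 rows; each row shifts and turns the commanded pose from where the row before left it, along the tool's axes as they then stand; what a row does not reach is not made up. The controller multiplies each number of a shift by 60 mm and each number of a turn by 0.1 rad. A row lasts 1/8 s, in which the tool goes at most 62.5 mm and 10.7 degrees, less where a joint would pass 70% of its speed; a pose out of reach is approached as far as the arm can. A call with a number of a shift or a turn outside -1 to 1 is refused whole. A call with a gripper value outside its range is refused whole. The fingers move at their own pace and stop on an object; FORCE is the grip in N (left out, the last holds). Time passes only in rows, so rows that do not move let the fingers close. It gives the time, the measured TCP pose, the force, the opening and the grip force at its end, in the units of the state.
- sense(): the state, without advancing time (a new reading comes with each control period).
- capture(name): name is "side" or "top"; returns a dict with "frame" (384x512x3 uint8, red, green, blue), "z_map" (384x512 float32, m along the optical axis (not along the pixel's ray), 0 where there is no reading), "mtx" (3x3 intrinsics, pixels), "dist_coeffs" ([k1, k2, p1, p2, k3] as OpenCV has them; the pictures are not rectified), "R" (3x3) and "t" (3): a world point X has camera coordinates R X + t. Camera axes: x right, y down, z forward; pixel columns grow to the right and rows downward; lengths in m; the calibration is good to about 2 mm. A picture is of the moment at which its call begins.
- job_done(): hands the job in; it is judged then, once.
The state is a dict: "t": time; "joint_positions": joint angles; "joint_velocities": joint speeds; "joint_torque": joint torques, N m; "position": TCP position; "ee_rot": TCP orientation; "ft_force": force on the tool from outside, world axes, zero at the start; "wrist_torque": the same for the moment, N m; "grip_width": opening from 0.0 (shut) to 1.0 (fully open); "finger_force": force on a finger pad.
Only numpy, scipy, OpenCV 4.12 (cv2) and the standard library are available. Lean on these libraries where they do the work, as an engineer would, in place of code of your own. Each camera call takes 0.05 s, during which the arm holds its last target. There are 200 camera calls.

## Working session

There is one attempt and no reset: what is moved stays moved. The work goes in short steps, Python scripts to look and compute and a shell command to move; the robot and the scene stay as the last step left them, time stands still between calls to the robot, and variables do not carry over. Pictures are saved under pics/ and viewed, at most 14 in all, crops included, and the job is handed in when it is done.

```bash
ls; mkdir -p pics
cat > h.py <<'E'
from cell import *
import numpy as np, cv2
def grab(n):
    c=capture(n); return c
def save(c,name,box=None,s=1):
    f=c["frame"]
    if box: f=f[box[1]:box[3],box[0]:box[2]]
    cv2.imwrite("pics/"+name,cv2.cvtColor(cv2.resize(f,None,fx=s,fy=s,interpolation=cv2.INTER_CUBIC),cv2.COLOR_RGB2BGR))
def ray(c,u,v):
    p=cv2.undistortPoints(np.array([[[u,v]]],float),c["mtx"],c["dist_coeffs"])[0,0]
    return np.array([p[0],p[1],1.])
def depth(c,u,v):
    z=c["z_map"][int(round(v)),int(round(u))]
    return c["R"].T@(ray(c,u,v)*z-c["t"])
def atz(c,u,v,h):
    d=c["R"].T@ray(c,u,v); o=-c["R"].T@c["t"]
    return o+d*(h-o[2])/d[2]
def proj(c,X):
    return cv2.projectPoints(np.array(X,float).reshape(-1,1,3),cv2.Rodrigues(np.array(c["R"]))[0],np.array(c["t"],float),c["mtx"],c["dist_coeffs"])[0][:,0]
E
python3 - <<'E'
from h import *
for n in("top","side"):
    c=grab(n); save(c,n+"0.png",s=1.5); print(n,-c["R"].T@c["t"],c["R"][2])
s=sense();print(s)
E
```

```text
pics
top [0.42592543 0.03839128 1.49628711] [ 0.08013566  0.00747935 -0.99675591]
side [ 0.4337053  -0.95522151  0.96507406] [ 0.0904265   0.75413662 -0.65046215]
{'t': 0.1, 'joint_positions': array([ 1.05390325e+00,  3.59392467e-01,  1.51132941e+00,  2.46545662e-05,
        1.27251170e+00, -1.15067669e-01]), 'joint_velocities': array([ 0.00097538, -0.00146092, -0.00448905, -0.00010344,  0.00014663,
       -0.00134685]), 'joint_torque': array([-3.14872168e-04, -5.16360641e+01, -2.71406829e+01,  6.76888623e-02,
        2.76181893e-02, -5.25238579e-05]), 'position': array([0.23434514, 0.55169703, 0.24391577]), 'ee_rot': array([-3.13996529e+00, -2.11798985e-04,  2.73975981e+00]), 'ft_force': array([ 0.13709817,  0.45427121, -0.15509911]), 'wrist_torque': array([-0.02480905,  0.02241403,  0.02290339]), 'finger_force': 0.0, 'grip_width': 0.997529159013116}
```

View pics/top0.png

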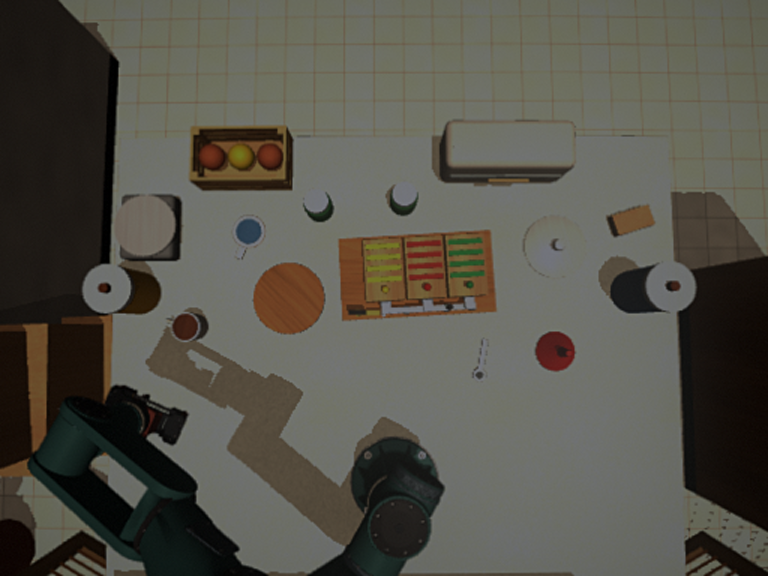

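View pics/side0.png

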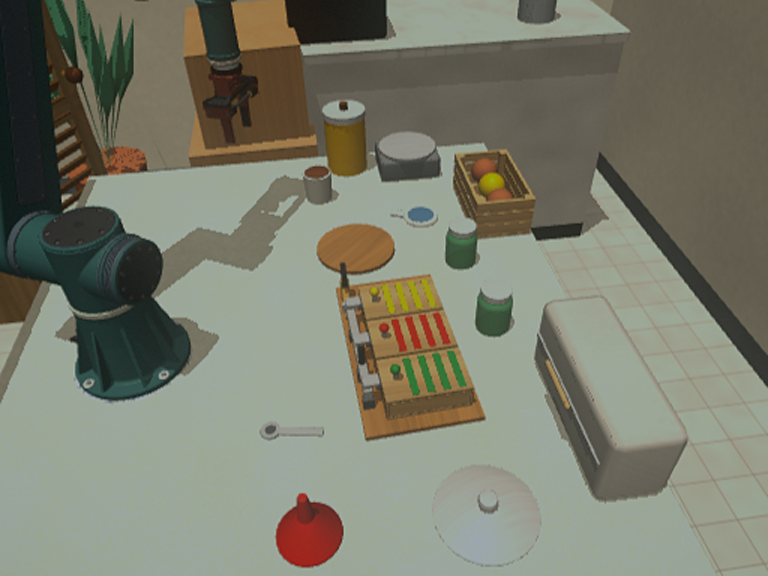

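Top view (1.5x): green lid is right of the row (green knob at ~(469,285)), red mid, yellow left; board at (289,298); catch at (357,310). Now enlarged crops.

Run:
```python
from h import *
c=grab("top"); f=c["frame"]
c["frame"]=np.clip(f.astype(float)*2,0,255).astype(np.uint8)
save(c,"top1.png",(222,150,334,218),7)
c2=grab("side");c2["frame"]=np.clip(c2["frame"].astype(float)*1.4,0,255).astype(np.uint8)
save(c2,"side1.png",(210,165,335,300),4.4)
for n,(u,v) in dict(ky=(257,193),kr=(284.5,191.5),kg=(313,190)).items(): print(n,atz(c,u,v,.091),depth(c,u,v))
# board via depth/color
hsv=cv2.cvtColor(f,cv2.COLOR_RGB2HSV)
m=np.zeros(f.shape[:2],np.uint8);m[170:225,165:220]=1
for vv,uu in ((199,193),):print(hsv[vv,uu],depth(c,uu,vv))
```

```text
ky [0.52147673 0.02268828 0.091     ] [0.52077184 0.02280413 0.10136685]
kr [ 0.52716337 -0.08644704  0.091     ] [ 0.52651719 -0.08565023  0.09996967]
kg [ 0.53283754 -0.19964768  0.091     ] [ 0.53212251 -0.19805568  0.10039849]
[ 12 168 112] [0.50248914 0.29096687 0.00801062]
```

View pics/top1.png

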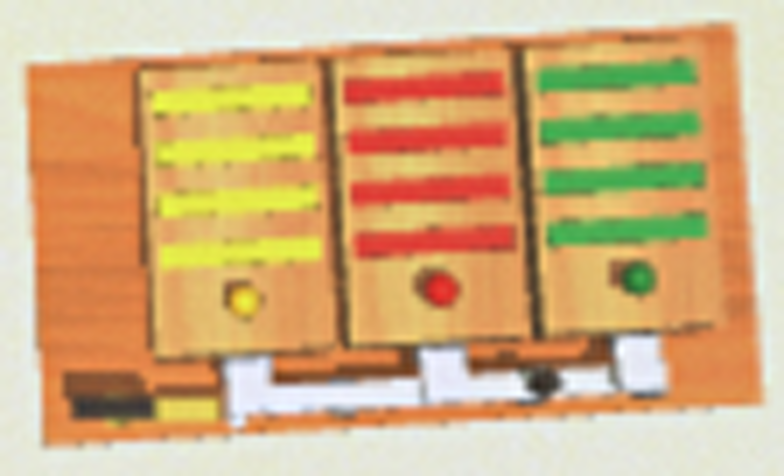

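View pics/side1.png

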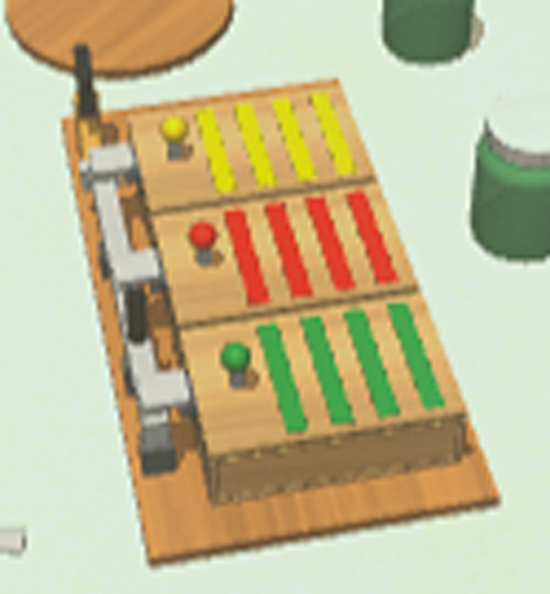

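Top crop: knobs at (244,300), (440,289), (639,277); fin from (72,406) to (152,408), peg top at (544,381); catch home, bar home.

Run:
```python
from h import *
c=grab("top"); P=lambda x,y,h:atz(c,222+(x+.5)/7-.5,150+(y+.5)/7-.5,h)
ky,kr,kg=P(244,299,.098),P(440,288,.098),P(639,276,.098)
fin=P(112,407,.102);peg=P(544,381,.104)
d=ky-kg;yaw=np.arctan2(-d[0],d[1]);print("yaw",yaw,np.linalg.norm(d),ky,kr,kg)
ex=np.array([np.cos(yaw),np.sin(yaw),0]);ey=np.array([-ex[1],ex[0],0])
# side cam knobs
s=grab("side");Q=lambda x,y,h:atz(s,210+(x+.5)/4.4-.5,165+(y+.5)/4.4-.5,h)
for p in((174,128),(202,236),(235,357)):print("side knob",Q(*p,.091))
print("side fin top",Q(82,48,.102),"side peg mid",Q(135,310,.084))
for n,p in dict(fin=fin,peg=peg).items():print(n,p,(p-kr)@ex,(p-kr)@ey)
print("fin ends",P(72,405,.102),P(152,408,.102))
for n,(x,y) in dict(BL=(45,446),BR=(764,403),TL=(26,63),TR=(735,24)).items():print(n,P(x,y,.012))
hsv=cv2.cvtColor(c["frame"],cv2.COLOR_RGB2HSV);z=c["z_map"]
m=((hsv[...,1]>110)&(hsv[...,0]<20)).astype(np.uint8);m[:,:160]=0;m[:,222:]=0;m[:170]=0;m[228:]=0
print(cv2.connectedComponentsWithStats(m)[2:])
k=np.argwhere(m)[:,::-1].astype(np.float32);(u,v),r=cv2.minEnclosingCircle(k);print(u,v,r,atz(c,u,v,.014),atz(c,u+r,v,.014))
```

```text
yaw 0.05571167651717083 0.2233204654072452 [0.52383339 0.02501296 0.098     ] [ 0.52977049 -0.08557319  0.098     ] [ 0.53626852 -0.19796102  0.098     ]
side knob [0.52335758 0.02534323 0.091     ]
side knob [ 0.5288269  -0.08826891  0.091     ]
side knob [ 0.53519883 -0.19943367  0.091     ]
side fin top [0.4639566  0.11546405 0.102     ] side peg mid [ 0.47658554 -0.14273197  0.084     ]
fin [0.46302244 0.09927609 0.102     ] -0.056351558931247346 0.18827920556472252
peg [ 0.47694591 -0.14278741  0.104     ] -0.05592848119307967 -0.054184026778048774
fin ends [0.46418932 0.12172491 0.102     ] [0.46241508 0.07683771 0.102     ]
BL [0.44225503 0.14317068 0.012     ]
BR [ 0.46682667 -0.28596406  0.012     ]
TL [0.67307931 0.15537092 0.012     ]
TR [ 0.69566121 -0.27309684  0.012     ]
(array([[     0,      0,    512,    384, 194869],
       [   169,    175,     47,     48,   1739]], dtype=int32), array([[256.06632148, 191.43845866],
       [192.03910293, 198.39620472]]))
192.16867065429688 198.46987915039062 23.643199920654297 [0.5044114  0.29346717 0.014     ] [0.50419612 0.19425871 0.014     ]
```

```bash
cat >> h.py <<'E'
YAW=.0557
EX=np.array([np.cos(YAW),np.sin(YAW),0]);EY=np.array([-EX[1],EX[0],0]);O=np.array([.5854,-.0836,0])
def rk(x,y,z): return O+EX*x/1e3+EY*y/1e3+np.array([0,0,z/1e3])
def go(T,psi=None):
    "units (60mm, 0.1rad) still needed in tool axes as they stand"
    s=sense();p=s["ee_rot"][2];d=np.array(T)-s["position"]
    tx=np.array([np.cos(p),np.sin(p),0]);ty=np.array([np.sin(p),-np.cos(p),0])
    dt=0 if psi is None else (p-psi+np.pi)%(2*np.pi)-np.pi
    print("at",s["position"].round(4),"psi",round(p,3),"need x %.2f y %.2f z %.2f turn %.2f"%(d@tx/.06,d@ty/.06,-d[2]/.06,dt/.1),"F",s["ft_force"].round(1),"w",round(s["grip_width"]*88,1),"t",s["t"])
E
python3 -m crank '[[0,0,0,1,0],[0,0,0,1,0],[0,0,0,1,0],[0,0,0,1,0],[0,0,0,1,0]]' 20
python3 -m crank '[[0,0,0,1,0],[0,0,0,1,0],[0,0,0,1,0],[0,0,0,1,0],[0,0,0,1,0]]'
python3 -m crank '[[0,0,0,1,0],[0,0,0,0.1,0],[0,0,0,0,0]]'
python3 -c "
from h import *
print(rk(-112,188,0)); go([.463,.0993,.16],1.6265)"
```

```text
t: 0.92
position: [0.2346, 0.5521, 0.2446]
ee_rot: [-3.141, 0.0, 2.237]
ft_force: [-0.1, -0.5, -0.4]
grip_width: 0.508
finger_force: 0.0
t: 1.55
position: [0.2346, 0.5521, 0.2445]
ee_rot: [-3.141, 0.0, 1.736]
ft_force: [-0.2, -0.4, 0.3]
grip_width: 0.499
finger_force: 0.0
t: 1.92
position: [0.2346, 0.5522, 0.2446]
ee_rot: [-3.142, 0.0, 1.632]
ft_force: [0.4, 0.8, -0.2]
grip_width: 0.5
finger_force: 0.0
[0.46310751 0.09787327 0.        ]
at [0.2346 0.5522 0.2446] psi 1.632 need x -7.76 y 3.34 z 1.41 turn 0.05 F [ 0.4  0.8 -0.2] w 44.0 t 1.925
```

```bash
python3 -m crank '[[-0.78,0.33,0.14,0,0],[-0.78,0.33,0.14,0,0],[-0.78,0.33,0.14,0,0],[-0.78,0.33,0.14,0,0],[-0.78,0.33,0.14,0,0]]' >/dev/null
python3 -m crank '[[-0.78,0.33,0.14,0,0],[-0.78,0.33,0.14,0,0],[-0.78,0.33,0.14,0,0],[-0.78,0.33,0.14,0,0],[-0.74,0.37,0.14,0,0]]' >/dev/null
python3 -m crank '[[0,0,0,0,0],[0,0,0,0,0]]'
python3 -c "
from h import *
go([.463,.0985,.091],1.6265)
s=grab('side');s['frame']=np.clip(s['frame'].astype(float)*1.4,0,255).astype(np.uint8);save(s,'side2.png',(180,110,310,230),5)"
```

```text
t: 3.42
position: [0.4617, 0.0994, 0.1606]
ee_rot: [-3.141, -0.0, 1.63]
ft_force: [-0.5, -0.1, -0.4]
grip_width: 0.499
finger_force: 0.0
at [0.4617 0.0994 0.1606] psi 1.63 need x -0.02 y 0.02 z 1.16 turn 0.03 F [-0.5 -0.1 -0.4] w 43.9 t 3.425
```

View pics/side2.png

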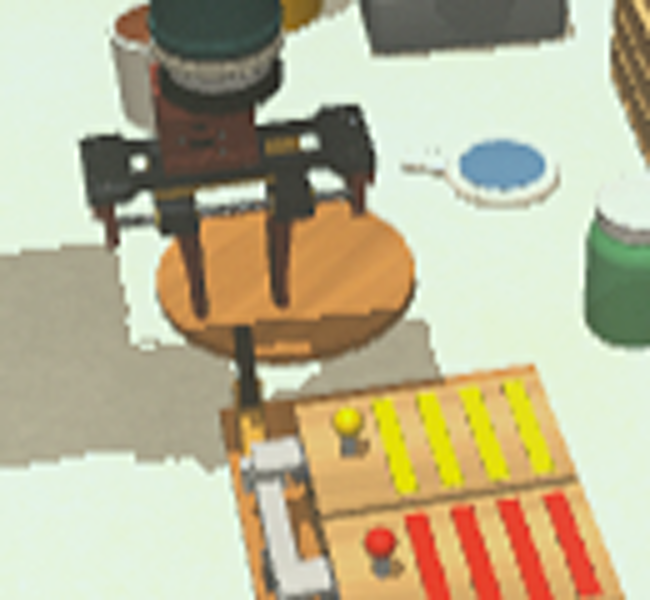

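The fingers (tips at (200,310) and (282,300)) straddle the fin at (245,340). Descend, grip, turn clockwise 1.6.

```bash
python3 -m crank '[[0,0,0.6,0,0],[0,0.02,0.56,0,0],[0,0,0,0,0],[0,0,0,0,1],[0,0,0,0,1]]' 20 
python3 -m crank '[[0,0,0,0,1],[0,0,0,0,1]]'
python3 -m crank '[[0,0,0,1,1],[0,0,0,1,1],[0,0,0,1,1],[0,0,0,1,1],[0,0,0,1,1]]'
python3 -m crank '[[0,0,0,1,1],[0,0,0,1,1],[0,0,0,1,1],[0,0,0,1,1],[0,0,0,1,1]]'
python3 -m crank '[[0,0,0,1,1],[0,0,0,1,1],[0,0,0,1,1],[0,0,0,1,1],[0,0,0,1,1]]'
python3 -m crank '[[0,0,0,0.7,1],[0,0,0,0,1]]'
```

```text
t: 4.1
position: [0.4642, 0.0998, 0.0924]
ee_rot: [3.139, 0.0, 1.631]
ft_force: [-0.2, 0.0, -0.4]
grip_width: 0.31
finger_force: 0.0
t: 4.35
position: [0.4623, 0.0992, 0.092]
ee_rot: [-3.14, 0.0, 1.63]
ft_force: [-4.5, -0.4, 10.7]
grip_width: 0.134
finger_force: 33.9
t: 4.97
position: [0.4622, 0.0992, 0.0921]
ee_rot: [-3.14, 0.001, 1.127]
ft_force: [-5.5, -0.7, 10.8]
grip_width: 0.138
finger_force: 33.8
t: 5.6
position: [0.4622, 0.0992, 0.0921]
ee_rot: [-3.141, 0.001, 0.626]
ft_force: [-5.7, -0.2, 11.2]
grip_width: 0.136
finger_force: 33.8
t: 6.22
position: [0.4622, 0.0993, 0.0921]
ee_rot: [-3.141, 0.001, 0.126]
ft_force: [-5.6, 1.4, 12.4]
grip_width: 0.137
finger_force: 31.2
t: 6.48
position: [0.4622, 0.0993, 0.0921]
ee_rot: [-3.141, 0.001, 0.059]
ft_force: [-5.2, 0.6, 12.0]
grip_width: 0.132
finger_force: 31.2
```

```bash
python3 -m crank '[[0,0,0,0,0],[0,0,0,0,0],[0,0,0,0,0],[0,0,-0.6,0,0],[0,0,-0.6,0,0]]' 20 
python3 -c "
from h import *
go([.4767,-.1427,.098],.0557)"
```

```text
t: 7.1
position: [0.4629, 0.0992, 0.1635]
ee_rot: [3.142, 0.002, 0.06]
ft_force: [-0.2, 0.0, 0.3]
grip_width: 0.5
finger_force: 0.0
at [0.4629 0.0992 0.1635] psi 0.06 need x -0.01 y 4.04 z 1.09 turn 0.04 F [-0.2  0.   0.3] w 44.0 t 7.1
```

```bash
python3 -m crank '[[0,0.81,0,0,0],[0,0.81,0,0,0],[0,0.81,0,0,0],[0,0.81,0,0,0],[0,0.80,0,0,0]]'>/dev/null
python3 -m crank '[[0,0,0,0,0],[0,0,0,0,0]]'
python3 -c "
from h import *
go([.4767,-.1427,.098],.0557)
c=grab('top');c['frame']=np.clip(c['frame'].astype(float)*2,0,255).astype(np.uint8);save(c,'t2.png',(220,150,340,240),5)
s=grab('side');s['frame']=np.clip(s['frame'].astype(float)*1.4,0,255).astype(np.uint8);save(s,'side3.png',(180,110,320,290),3.3)"
```

```text
t: 7.98
position: [0.4773, -0.1423, 0.1628]
ee_rot: [-3.141, 0.001, 0.059]
ft_force: [-0.9, 0.6, -0.1]
grip_width: 0.497
finger_force: 0.0
at [ 0.4773 -0.1423  0.1628] psi 0.059 need x -0.01 y 0.01 z 1.08 turn 0.03 F [-0.9  0.6 -0.1] w 43.8 t 7.975
```

View pics/side3.png

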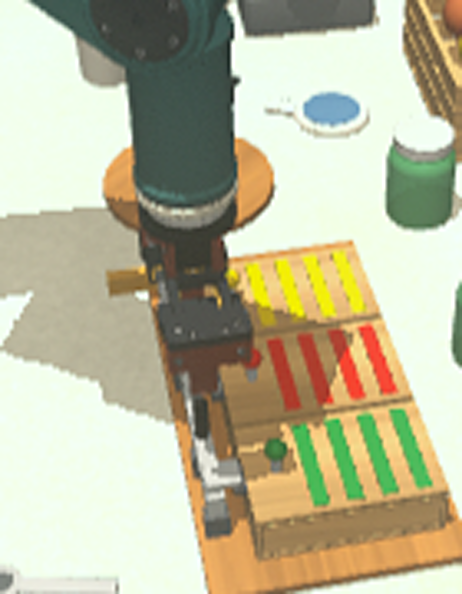

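The catch arm now points to the robot ((125,280)); the gripper stands over the peg at (200,410). Grip the peg and slide left.

```bash
python3 -m crank '[[0,0,0.55,0,0],[0,0,0.53,0,0],[0,0,0,0,0],[0,0,0,0,1],[0,0,0,0,1]]' 20 
python3 -m crank '[[0,0,0,0,1],[0,0,0,0,1]]'
python3 -m crank '[[0,-0.2,0,0,1],[0,-0.2,0,0,1],[0,-0.2,0,0,1],[0,-0.13,0,0,1],[0,0,0,0,1]]'
```

```text
t: 8.7
position: [0.4788, -0.1428, 0.0995]
ee_rot: [3.14, -0.002, 0.06]
ft_force: [-0.6, -0.5, -0.6]
grip_width: 0.308
finger_force: 0.0
t: 8.95
position: [0.4786, -0.1432, 0.0992]
ee_rot: [3.14, -0.002, 0.06]
ft_force: [-0.2, -1.2, 4.6]
grip_width: 0.157
finger_force: 20.0
t: 9.57
position: [0.4762, -0.1001, 0.0992]
ee_rot: [3.138, -0.002, 0.061]
ft_force: [-1.8, -5.7, 5.8]
grip_width: 0.154
finger_force: 20.0
```

```bash
python3 -m crank '[[0,0,0,0,0],[0,0,0,0,0],[0,0,0,0,0],[0,0,-0.6,0,0],[0,0,-0.5,0,0]]' 20 
python3 -c "
from h import *
go([.5357,-.1987,.094],.0557)"
```

```text
t: 10.2
position: [0.4749, -0.0987, 0.1648]
ee_rot: [-3.141, 0.001, 0.06]
ft_force: [-0.0, 0.4, -0.5]
grip_width: 0.504
finger_force: 0.0
at [ 0.4749 -0.0987  0.1648] psi 0.06 need x 0.91 y 1.72 z 1.18 turn 0.04 F [-0.   0.4 -0.5] w 44.4 t 10.2
```

```bash
python3 -m crank '[[0.3,0.57,0,0,0],[0.3,0.57,0,0,0],[0.31,0.58,0,0.04,0],[0,0,0,0,0],[0,0,0,0,0]]'
python3 -c "
from h import *
go([.5357,-.1987,.094],.0557)
s=grab('side');s['frame']=np.clip(s['frame'].astype(float)*1.4,0,255).astype(np.uint8);save(s,'side4.png',(200,150,320,300),4)"
```

```text
t: 10.82
position: [0.535, -0.1981, 0.1637]
ee_rot: [-3.14, 0.002, 0.055]
ft_force: [-0.0, -0.1, 0.1]
grip_width: 0.503
finger_force: 0.0
at [ 0.535  -0.1981  0.1637] psi 0.055 need x 0.01 y 0.01 z 1.16 turn -0.00 F [-0.  -0.1  0.1] w 44.2 t 10.825
```

View pics/side4.png

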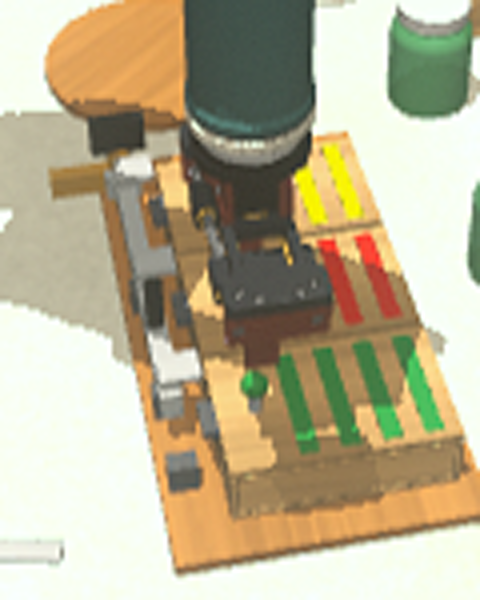

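The bar is out (tongues clear of the grey tabs), gripper over the green knob at (253,383). Grip, and compute the arc.

```bash
python3 -m crank '[[0.01,0.01,0.58,0,0],[0,0,0.57,0,0],[0,0,0,0,0],[0,0,0,0,1],[0,0,0,0,1]]' 15
python3 -m crank '[[0,0,0,0,1],[0,0,0,0,1]]'
python3 -c "
from h import *
t=np.linspace(0,1.65,11)+np.arctan2(34,140);r=np.hypot(34,140)/60
print(np.c_[np.diff(-r*np.cos(t)),np.diff(-r*np.sin(t))].round(2).tolist());go([.5357,-.1987,.094],.0557)"
```

```text
t: 11.5
position: [0.5374, -0.1995, 0.0968]
ee_rot: [3.14, -0.002, 0.056]
ft_force: [-0.1, -0.4, 0.4]
grip_width: 0.315
finger_force: 0.0
t: 11.75
position: [0.5372, -0.1982, 0.0965]
ee_rot: [-3.14, -0.002, 0.055]
ft_force: [0.1, 6.5, 4.7]
grip_width: 0.217
finger_force: 15.0
[[0.12, -0.38], [0.18, -0.35], [0.24, -0.31], [0.29, -0.27], [0.33, -0.22], [0.36, -0.16], [0.38, -0.1], [0.39, -0.04], [0.39, 0.03], [0.38, 0.09]]
at [ 0.5372 -0.1982  0.0965] psi 0.055 need x -0.03 y 0.01 z 0.04 turn -0.01 F [0.1 6.5 4.7] w 19.1 t 11.75
```

```bash
python3 -m crank '[[0.12,0,-0.38,0,1],[0.18,0,-0.35,0,1],[0.24,0,-0.31,0,1],[0.29,0,-0.27,0,1],[0,0,0,0,1]]'
python3 -c "
from h import *
s=sense();d=(s['position']-O)
print(d@EX-.084,d[2]-.003-.057)
s=grab('side');s['frame']=np.clip(s['frame'].astype(float)*1.4,0,255).astype(np.uint8);save(s,'side5.png',(200,110,350,300),3)"
```

```text
t: 12.38
position: [0.587, -0.1953, 0.1757]
ee_rot: [-3.14, -0.001, 0.056]
ft_force: [-2.6, 4.1, 3.9]
grip_width: 0.213
finger_force: 15.0
-0.08859472605630644 0.11573872485970543
```

View pics/side5.png

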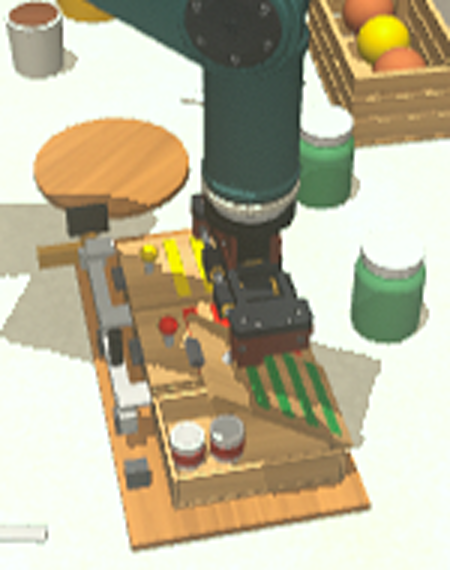

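Lid is rising with the knob; tins visible at (188,440) and (227,435). Continue the arc.

```bash
python3 -m crank '[[0.33,0,-0.22,0,1],[0.36,0,-0.16,0,1],[0.38,0,-0.10,0,1],[0.39,0,-0.04,0,1],[0.39,0,0.03,0,1]]'
python3 -m crank '[[0.38,0,0.09,0,1],[0,0,0,0,1],[0,0,0,0,1]]'
python3 -c "
from h import *
s=sense();d=(s['position']-O)
x,z=(d@EX-.084,d[2]-.003-.057);print(x,z,np.pi-np.arctan2(z,x)-.238)"
python3 -m crank '[[0,0,0,0,0],[0,0,0,0,0],[0,0,-0.8,0,0],[0,0,-0.8,0,0],[0,0,0,0,0]]'
python3 -c "
from h import *
go(rk(17,-112,300))
s=grab('side');s['frame']=np.clip(s['frame'].astype(float)*1.4,0,255).astype(np.uint8);save(s,'side6.png',(200,110,350,300),3)"
```

```text
t: 13.05
position: [0.6979, -0.1891, 0.2052]
ee_rot: [-3.14, -0.002, 0.056]
ft_force: [-1.5, 4.0, 2.9]
grip_width: 0.215
finger_force: 15.0
t: 13.42
position: [0.7221, -0.1878, 0.1998]
ee_rot: [-3.141, -0.005, 0.056]
ft_force: [2.7, 5.1, 5.1]
grip_width: 0.21
finger_force: 15.0
0.046657459706907836 0.13984457329429759 1.654821030143341
t: 14.05
position: [0.7219, -0.1904, 0.2993]
ee_rot: [3.137, -0.008, 0.055]
ft_force: [0.1, -0.4, -0.5]
grip_width: 0.501
finger_force: 0.0
at [ 0.7219 -0.1904  0.2993] psi 0.055 need x -1.89 y -0.04 z -0.01 turn 0.00 F [ 0.1 -0.4 -0.5] w 44.1 t 14.05
```

View pics/side6.png

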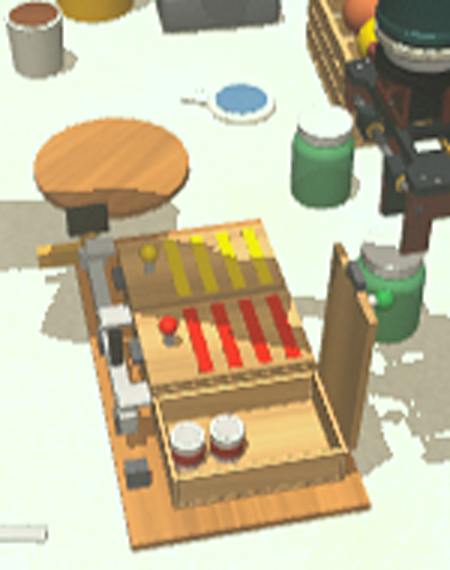

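Lid upright with two tins at (188,432) and (227,427); back place empty.

```bash
python3 -c "
from h import *
s=grab('side')
for x,y in((188,432),(227,427)):
  p=atz(s,200+(x+.5)/3-.5,110+(y+.5)/3-.5,.051);d=p-O;print(p,d@EX,d@EY)
print(rk(-59,-112,48),rk(-21,-112,48))
go(rk(-21,-112,120),.0557)"
```

```text
[ 0.53348288 -0.194192    0.051     ] -0.057993398861050705 -0.10753019608049011
[ 0.57154494 -0.19383072  0.051     ] -0.01997025324624099 -0.10928844183475127
[ 0.53272667 -0.19871091  0.048     ] [ 0.57066774 -0.1965954   0.048     ]
at [ 0.7196 -0.1894  0.2939] psi 0.055 need x -2.48 y -0.02 z 2.90 turn -0.00 F [ 0.6 -0.7 -0.2] w 44.1 t 14.15
```

```bash
python3 -m crank '[[-0.83,0,0,0,-0.15],[-0.83,0,0,0,-0.15],[-0.82,0,0.3,0,-0.15],[0,0,0.9,0,-0.15],[0,0,0.9,0,-0.15]]' >/dev/null
python3 -m crank '[[0,0,0.8,0,-0.15],[0,0,0,0,-0.15],[0,0,0,0,-0.15]]'
python3 -c "
from h import *
go([.5709,-.1955,.047],.0557)"
```

```text
t: 15.15
position: [0.5714, -0.1975, 0.1203]
ee_rot: [3.142, 0.0, 0.056]
ft_force: [-1.1, -0.5, -1.0]
grip_width: 0.576
finger_force: 0.0
at [ 0.5714 -0.1975  0.1203] psi 0.056 need x -0.01 y -0.03 z 1.22 turn 0.00 F [-1.1 -0.5 -1. ] w 50.7 t 15.15
```

```bash
python3 -m crank '[[-0.01,-0.03,0.62,0,-0.15],[0,0,0.6,0,-0.15],[0,0,0,0,-0.15],[0,0,0,0,1],[0,0,0,0,1]]' 12
python3 -m crank '[[0,0,0,0,1],[0,0,-0.3,0,1],[0,0,-0.8,0,1],[0,0,-0.9,0,1],[0,0,-0.5,0,1]]'
python3 -c "
from h import *
c=grab('top');hsv=cv2.cvtColor(c['frame'],cv2.COLOR_RGB2HSV)
m=((hsv[...,1]>110)&(hsv[...,0]<20)).astype(np.uint8);m[:,:160]=0;m[:,222:]=0;m[:170]=0;m[228:]=0
u,v=cv2.connectedComponentsWithStats(m)[3][1];B=atz(c,u,v,.014);print(B,m.sum())
go(B+[.035,0,.046],0.0557)"
```

```text
t: 15.78
position: [0.5721, -0.1962, 0.0489]
ee_rot: [3.14, -0.003, 0.056]
ft_force: [0.5, 0.7, -0.7]
grip_width: 0.387
finger_force: 0.3
t: 16.4
position: [0.5718, -0.1961, 0.2013]
ee_rot: [3.139, -0.004, 0.056]
ft_force: [1.0, -0.1, -0.4]
grip_width: 0.384
finger_force: 12.0
[0.50463405 0.26431639 0.014     ] 1729
at [ 0.5733 -0.1969  0.2045] psi 0.056 need x -0.13 y -7.71 z 2.41 turn 0.00 F [ 1.8 -0.3  1.8] w 33.6 t 16.45
```

```bash
python3 -m crank '[[-0.02,-0.85,0,0,1],[-0.02,-0.85,0,0,1],[-0.02,-0.85,0,0,1],[-0.02,-0.85,0,0,1],[-0.01,-0.85,0,0,1]]' >/dev/null
python3 -m crank '[[-0.01,-0.85,0,0,1],[-0.01,-0.85,0,0,1],[-0.01,-0.85,0,0,1],[-0.01,-0.85,0,0,1],[0,0,0,0,1]]' >/dev/null
python3 -c "
from h import *
c=grab('top');f=c['frame'];c['frame']=np.clip(f.astype(float)*2,0,255).astype(np.uint8);save(c,'t3.png',(150,120,340,240),4)
s=grab('side');s['frame']=np.clip(s['frame'].astype(float)*1.4,0,255).astype(np.uint8);save(s,'side7.png',(190,100,330,300),3)
go(np.array([.5046,.2643,.014])+[.035,0,.033],0.0557)"
```

```text
at [0.5368 0.2623 0.1969] psi 0.057 need x 0.05 y -0.03 z 2.50 turn 0.02 F [-0.6  0.2 -0.1] w 33.8 t 17.8
```

View pics/side7.png

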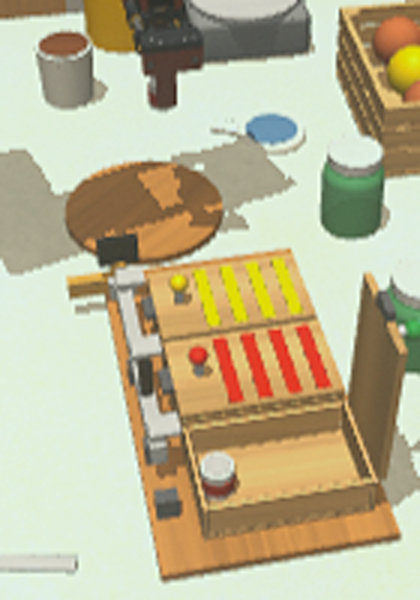

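Board at crop x 66–224, y 161–262 (centre ≈(145,209)), seemingly knocked towards the rack. Check by side camera.

```bash
python3 -c "
from h import *
s=grab('side')
print(atz(s,190+145.5/3-.5,100+208/3-.5,.010))
for B in ([.5046,.2643],[.504,.2935]):
  a=np.linspace(0,6.28,200);X=np.c_[B[0]+.1*np.cos(a),B[1]+.1*np.sin(a),0*a+.014];p=(proj(s,X)-[190,100]+.5)*3;print(p.min(0),p.max(0))
go(np.array([.5046,.2643,.014])+[.035,0,.033],0.0557)"
```

```text
[0.50706056 0.26375289 0.01      ]
[ 63.88364994 158.79425688] [222.6572584  256.90036022]
[ 62.2621405  146.20400363] [218.80706744 241.58238263]
at [0.5369 0.2615 0.1968] psi 0.056 need x 0.05 y -0.04 z 2.50 turn 0.00 F [ 0.2  0.5 -0.6] w 33.8 t 17.85
```

Confirmed: board at (0.505, 0.264). Lower and release.

```bash
python3 -m crank '[[0.05,-0.03,0.8,0,1],[0,0,0.8,0,1],[0,0,0.6,0,1],[0,0,0.2,0,1],[0,0,0.08,0,1]]' 
python3 -m crank '[[0,0,0,0,1],[0,0,0,0,1]]' 
python3 -c "
from h import *
go(np.array([.505,.2643,.014])+[.035,0,.033],0.0557)"
```

```text
t: 18.48
position: [0.5405, 0.2633, 0.048]
ee_rot: [3.141, 0.0, 0.055]
ft_force: [0.7, -0.1, -0.4]
grip_width: 0.381
finger_force: 12.0
t: 18.73
position: [0.5411, 0.2645, 0.0492]
ee_rot: [-3.141, -0.002, 0.056]
ft_force: [-0.0, -0.5, -0.4]
grip_width: 0.384
finger_force: 12.0
at [0.5411 0.2645 0.0492] psi 0.056 need x -0.02 y 0.00 z 0.04 turn 0.00 F [-0.  -0.5 -0.4] w 33.8 t 18.725
```

```bash
python3 -m crank '[[0,0,0.05,0,1],[0,0,0,0,1],[0,0,0,0,-0.15],[0,0,0,0,-0.15],[0,0,0,0,-0.15]]' 
python3 -m crank '[[0,0,-0.8,0,-0.15],[0,0,-0.9,0,-0.15],[0,0,-0.8,0,-0.15],[0,0,0,0,-0.15]]' 
python3 -c "
from h import *
go(rk(-59,-110.5,47),0.0557)"
```

```text
t: 19.35
position: [0.5398, 0.2642, 0.0446]
ee_rot: [3.141, 0.001, 0.056]
ft_force: [0.2, -0.0, 0.7]
grip_width: 0.576
finger_force: 0.0
t: 19.85
position: [0.5428, 0.2653, 0.1991]
ee_rot: [-3.139, -0.008, 0.056]
ft_force: [1.2, -1.2, -0.1]
grip_width: 0.576
finger_force: 0.0
at [0.5428 0.2653 0.1991] psi 0.056 need x -0.60 y 7.69 z 2.54 turn 0.00 F [ 1.2 -1.2 -0.1] w 50.7 t 19.85
```

```bash
python3 -m crank '[[-0.06,0.85,0,0,-0.15],[-0.06,0.85,0,0,-0.15],[-0.06,0.85,0,0,-0.15],[-0.06,0.85,0,0,-0.15],[-0.06,0.85,0,0,-0.15]]' >/dev/null
python3 -m crank '[[-0.06,0.85,0,0,-0.15],[-0.06,0.85,0,0,-0.15],[-0.06,0.85,0,0,-0.15],[-0.06,0.85,0,0,-0.15],[0,0,0,0,-0.15]]' >/dev/null
python3 -m crank '[[0,0,0.7,0,-0.15],[0,0,0.6,0,-0.15],[0,0,0,0,-0.15],[0,0,0,0,-0.15]]' 
python3 -c "
from h import *
go(rk(-59,-110.5,47),0.0557)"
```

```text
t: 21.6
position: [0.5336, -0.1952, 0.1174]
ee_rot: [-3.141, -0.0, 0.056]
ft_force: [-0.2, 0.4, 0.9]
grip_width: 0.578
finger_force: 0.0
at [ 0.5336 -0.1952  0.1174] psi 0.056 need x -0.02 y 0.03 z 1.17 turn 0.01 F [-0.2  0.4  0.9] w 50.9 t 21.6
```

```bash
python3 -m crank '[[-0.01,0.02,0.6,0,-0.15],[0,0,0.57,0,-0.15],[0,0,0,0,-0.15],[0,0,0,0,1],[0,0,0,0,1]]' 12
python3 -m crank '[[0,0,0,0,1],[0,0,-0.3,0,1],[0,0,-0.8,0,1],[0,0,-0.9,0,1],[0,0,-0.5,0,1]]'
python3 -m crank '[[0,-0.85,0,0,1],[0,-0.85,0,0,1],[0,-0.85,0,0,1],[0,-0.85,0,0,1],[0,-0.85,0,0,1]]' 
python3 -c "
from h import *
s=grab('side');s['frame']=np.clip(s['frame'].astype(float)*1.4,0,255).astype(np.uint8);save(s,'side8.png',(190,100,330,300),3)
c=grab('top');hsv=cv2.cvtColor(c['frame'],cv2.COLOR_RGB2HSV)
m=((hsv[...,1]>110)&(hsv[...,0]<20)).astype(np.uint8);m[:,:160]=0;m[:,222:]=0;m[:170]=0;m[228:]=0
n,l,st,ce=cv2.connectedComponentsWithStats(m);print(st[1:],ce[1:])
i=st[1:,4].argmax()+1;x,y,w,h,_=st[i];B=atz(c,x+w/2-.5,y+h/2-.5,.014);print(B)
go([.470,.2643,.047],0.0557)"
```

```text
t: 22.22
position: [0.5341, -0.1976, 0.0486]
ee_rot: [3.14, -0.003, 0.056]
ft_force: [-0.7, 0.8, -0.1]
grip_width: 0.385
finger_force: 0.4
t: 22.85
position: [0.5339, -0.1976, 0.2004]
ee_rot: [3.139, -0.004, 0.056]
ft_force: [-0.0, -0.9, -1.1]
grip_width: 0.382
finger_force: 12.0
t: 23.48
position: [0.5184, 0.059, 0.1975]
ee_rot: [3.141, -0.001, 0.056]
ft_force: [1.3, 0.0, -0.3]
grip_width: 0.383
finger_force: 12.0
[[ 176  175   44   47 1606]] [[198.27085928 198.62577833]]
[0.50633417 0.27109228 0.014     ]
at [0.5177 0.0616 0.1973] psi 0.06 need x -0.59 y -3.42 z 2.51 turn 0.04 F [-0.5 -0.6 -0.7] w 33.5 t 23.575
```

View pics/side8.png

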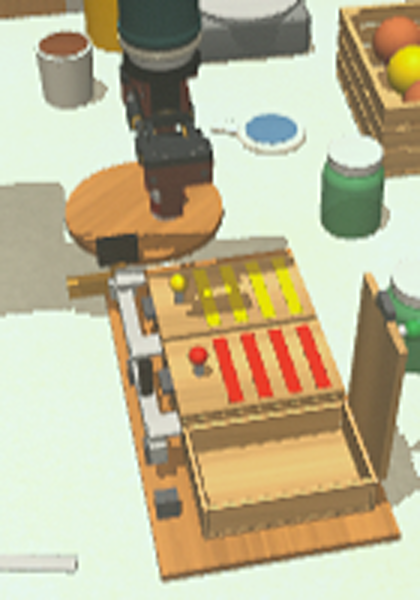

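The box is empty, the board is unchanged (x 66–223). Place the second tin.

```bash
python3 -m crank '[[-0.15,-0.85,0,0,1],[-0.15,-0.85,0,0,1],[-0.15,-0.86,0,0,1],[-0.14,-0.86,0,0.04,1],[0,0,0,0,1]]' >/dev/null
python3 -m crank '[[0,0,0.8,0,1],[0,0,0.8,0,1],[0,0,0.5,0,1],[0,0,0,0,1],[0,0,0,0,1]]'
python3 -c "
from h import *
go([.470,.2643,.0462],0.0557)"
```

```text
t: 24.82
position: [0.473, 0.2598, 0.0718]
ee_rot: [-3.141, -0.001, 0.051]
ft_force: [0.1, 1.0, -1.1]
grip_width: 0.385
finger_force: 12.0
at [0.473  0.2598 0.0718] psi 0.051 need x -0.05 y -0.08 z 0.43 turn -0.05 F [ 0.1  1.  -1.1] w 33.9 t 24.825
```

```bash
python3 -m crank '[[-0.05,-0.08,0.2,0,1],[0,0,0.15,0,1],[0,0,0.06,0,1],[0,0,0,0,1],[0,0,0,0,1]]'
python3 -m crank '[[0,0,0.01,0,1],[0,0,0,0,-0.15],[0,0,0,0,-0.15],[0,0,0,0,-0.15]]'
python3 -m crank '[[0,0,-0.8,0,0],[0,0,-0.9,0,0],[0,0,-0.9,0,0],[0,0,-0.9,0,0],[0,0,-0.5,0,0]]'
python3 -c "
from h import *
h=rk(84,-112,57)
print(h);go(h+EX*.0467+[0,0,.25],0.0557)"
```

```text
t: 25.45
position: [0.4686, 0.2651, 0.0461]
ee_rot: [3.142, -0.0, 0.052]
ft_force: [0.7, 0.0, -1.1]
grip_width: 0.382
finger_force: 12.0
t: 25.95
position: [0.4685, 0.2651, 0.0455]
ee_rot: [3.142, -0.0, 0.052]
ft_force: [-0.3, 0.7, -0.4]
grip_width: 0.571
finger_force: 0.0
t: 26.58
position: [0.4694, 0.2654, 0.2888]
ee_rot: [-3.14, -0.004, 0.052]
ft_force: [-0.1, 0.6, -0.7]
grip_width: 0.499
finger_force: 0.0
[ 0.6755049  -0.19074992  0.057     ]
at [0.4694 0.2654 0.2888] psi 0.052 need x 3.82 y 7.77 z -0.30 turn -0.04 F [-0.1  0.6 -0.7] w 43.9 t 26.575
```

```bash
python3 -m crank '[[0.38,0.78,-0.1,0,0],[0.38,0.78,-0.1,0,0],[0.38,0.78,-0.1,0,0],[0.38,0.78,0,0,0],[0.38,0.78,0,0,0]]'>/dev/null
python3 -m crank '[[0.38,0.78,0,0,0],[0.38,0.78,0,0,0],[0.38,0.78,0,0,0],[0.38,0.78,0,0,0],[0.38,0.76,0,-0.04,0]]'>/dev/null
python3 -m crank '[[0,0,0,0,0],[0,0,0,0,0]]'
python3 -c "
from h import *
go([.7220,-.1880,.1998],0.0557)
s=grab('side');s['frame']=np.clip(s['frame'].astype(float)*1.4,0,255).astype(np.uint8);save(s,'side9.png',(190,100,360,290),3)"
```

```text
t: 28.08
position: [0.7198, -0.1887, 0.3029]
ee_rot: [-3.14, 0.001, 0.056]
ft_force: [-0.4, -0.5, 0.3]
grip_width: 0.503
finger_force: 0.0
at [ 0.7198 -0.1887  0.3029] psi 0.056 need x 0.04 y -0.01 z 1.72 turn -0.00 F [-0.4 -0.5  0.3] w 44.2 t 28.075
```

View pics/side9.png

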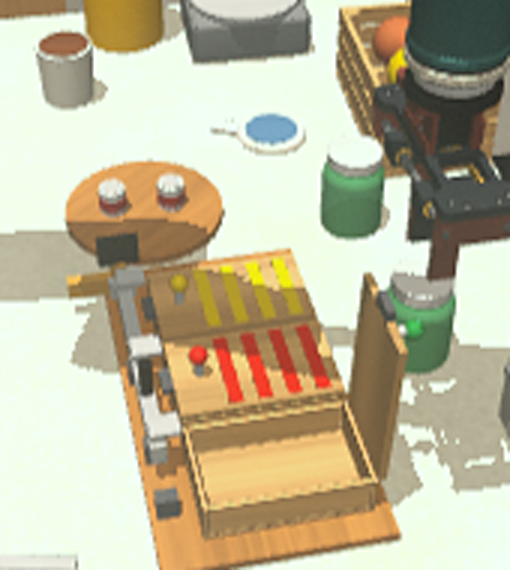

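Both tins stand on the board (at (112,195), (171,190)); the lid is still upright. Grip the knob and close.

```bash
python3 -m crank '[[0.03,0,0.8,0,0],[0,0,0.7,0,0],[0,0,0.2,0,0],[0,0,0,0,0],[0,0,0,0,1]]' 15
python3 -m crank '[[0,0,0,0,1],[0,0,0,0,1],[0,0,0,0,1]]'
python3 -m crank '[[-0.38,0,-0.09,0,1],[-0.39,0,-0.03,0,1],[-0.39,0,0.04,0,1],[-0.38,0,0.10,0,1],[-0.36,0,0.16,0,1]]'
python3 -m crank '[[-0.33,0,0.22,0,1],[-0.29,0,0.27,0,1],[-0.24,0,0.31,0,1],[0,0,0,0,1]]'
python3 -c "
from h import *
s=sense();d=(s['position']-O)
x,z=(d@EX-.084,d[2]-.003-.057);print(x,z,np.pi-np.arctan2(z,x)-.238,np.hypot(x,z))"
```

```text
t: 28.75
position: [0.7234, -0.1892, 0.204]
ee_rot: [3.14, -0.003, 0.056]
ft_force: [-0.1, -0.1, -0.1]
grip_width: 0.419
finger_force: 0.0
t: 29.12
position: [0.723, -0.1877, 0.2031]
ee_rot: [-3.14, -0.002, 0.056]
ft_force: [0.5, 4.9, 4.3]
grip_width: 0.214
finger_force: 15.0
t: 29.75
position: [0.6092, -0.1941, 0.1899]
ee_rot: [-3.139, -0.004, 0.055]
ft_force: [11.2, 4.3, -17.1]
grip_width: 0.199
finger_force: 16.0
t: 30.25
position: [0.5584, -0.1971, 0.1418]
ee_rot: [-3.139, -0.004, 0.054]
ft_force: [7.0, 5.6, -5.6]
grip_width: 0.208
finger_force: 15.1
-0.11723188442305646 0.08183509532448693 0.37142394591613925 0.14296956862265736
```

```bash
python3 -m crank '[[-0.2,0,0.35,0,1],[-0.13,0,0.39,0,1],[0,0,0.05,0,1],[0,0,0,0,1]]'
python3 -c "
from h import *
go([.5372,-.1982,.0940],.0557)
s=sense();d=(s['position']-O)
x,z=(d@EX-.084,d[2]-.003-.057);print(x,z,np.pi-np.arctan2(z,x)-.238,np.hypot(x,z))"
```

```text
t: 30.75
position: [0.5377, -0.1982, 0.0954]
ee_rot: [-3.139, -0.001, 0.055]
ft_force: [2.9, 6.4, -2.3]
grip_width: 0.22
finger_force: 15.0
at [ 0.5377 -0.1982  0.0954] psi 0.055 need x -0.01 y 0.00 z 0.02 turn -0.01 F [ 2.9  6.4 -2.3] w 19.4 t 30.75
-0.13802177290007053 0.03541103687204169 0.013144348616037416 0.14249193425184367
```

```bash
python3 -m crank '[[0,0,0.05,0,1],[0,0,0.05,0,1],[0,0,0,0,1]]'
python3 -m crank '[[0,0,0.05,0,1],[0,0,0,0,1],[0,0,0,0,0],[0,0,0,0,0],[0,0,-0.9,0,0]]'
python3 -c "
from h import *
go([.4762,-.1001,.0985],.0557)"
```

```text
t: 31.12
position: [0.5381, -0.1982, 0.0915]
ee_rot: [-3.14, -0.002, 0.055]
ft_force: [-1.2, 8.4, 15.5]
grip_width: 0.217
finger_force: 15.0
t: 31.75
position: [0.5344, -0.1987, 0.1375]
ee_rot: [-3.138, 0.007, 0.055]
ft_force: [0.4, -0.7, 0.3]
grip_width: 0.487
finger_force: 0.0
at [ 0.5344 -0.1987  0.1375] psi 0.055 need x -0.88 y -1.69 z 0.65 turn -0.00 F [ 0.4 -0.7  0.3] w 42.9 t 31.75
```

Pressed to 15 N; the lid is down. Rise a bit, go to the peg and look.

```bash
python3 -m crank '[[0,0,-0.4,0,0],[-0.29,-0.56,0,0,0],[-0.29,-0.56,0,0,0],[-0.29,-0.57,0,0,0],[0,0,0,0,0]]'
python3 -m crank '[[0,0,0,0,0]]' >/dev/null
python3 -c "
from h import *
go([.4762,-.1001,.0985],.0557)
s=grab('side');s['frame']=np.clip(s['frame'].astype(float)*1.4,0,255).astype(np.uint8);save(s,'side10.png',(200,130,330,300),3.5)"
```

```text
t: 32.38
position: [0.4771, -0.0994, 0.1639]
ee_rot: [-3.141, 0.003, 0.057]
ft_force: [0.4, -0.9, -0.2]
grip_width: 0.499
finger_force: 0.0
at [ 0.4801 -0.1019  0.1644] psi 0.056 need x -0.06 y -0.03 z 1.10 turn 0.00 F [-0.3  0.3 -0.3] w 43.7 t 32.5
```

View pics/side10.png

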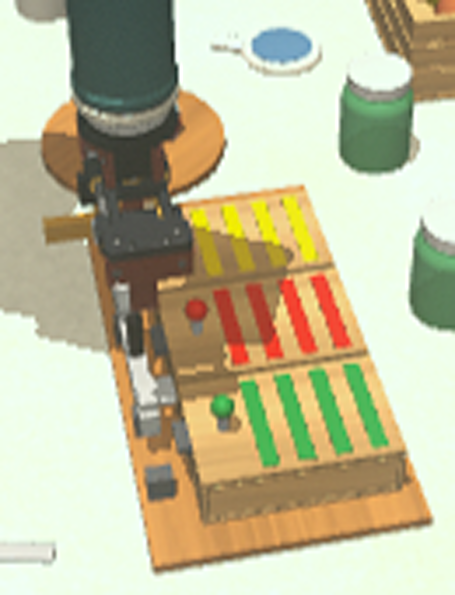

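Lid shut flush; peg at (133,335) under the gripper. Slide the bar home.

```bash
python3 -m crank '[[-0.05,-0.03,0.55,0,0],[0,0,0.54,0,0],[0,0,0,0,0],[0,0,0,0,1],[0,0,0,0,1]]' 20 
python3 -m crank '[[0,0,0,0,1],[0,0,0,0,1]]'
python3 -m crank '[[0,0.2,0,0,1],[0,0.2,0,0,1],[0,0.2,0,0,1],[0,0.12,0,0,1],[0,0,0,0,1]]'
python3 -m crank '[[0,0.03,0,0,1],[0,0.03,0,0,1],[0,0,0,0,1]]'
```

```text
t: 33.17
position: [0.4774, -0.1002, 0.1]
ee_rot: [3.141, -0.002, 0.055]
ft_force: [0.2, -0.3, 0.6]
grip_width: 0.315
finger_force: 0.0
t: 33.42
position: [0.4769, -0.1001, 0.0996]
ee_rot: [3.14, -0.002, 0.056]
ft_force: [-0.6, -2.2, 4.2]
grip_width: 0.152
finger_force: 20.0
t: 34.05
position: [0.4794, -0.1441, 0.0997]
ee_rot: [3.14, -0.001, 0.055]
ft_force: [-0.9, -1.5, 5.9]
grip_width: 0.152
finger_force: 20.0
t: 34.42
position: [0.4793, -0.1453, 0.0996]
ee_rot: [-3.139, -0.001, 0.054]
ft_force: [0.7, 7.4, 8.7]
grip_width: 0.149
finger_force: 20.0
```

The bar hit its home stop (7 N). Back to the fin.

```bash
python3 -m crank '[[0,-0.04,0,0,1],[0,0,0,0,0],[0,0,0,0,0],[0,0,-0.6,0,0],[0,0,-0.5,0,0]]'
python3 -m crank '[[-0.01,-0.81,0,0,0],[-0.01,-0.81,0,0,0],[-0.01,-0.81,0,0,0],[0,-0.81,0,0,0],[0,-0.81,0,0,0]]' >/dev/null
python3 -m crank '[[0,0,0,0,0],[0,0,0,0,0]]' >/dev/null
python3 -c "
from h import *
go([.4626,.0992,.0920],.0557)"
```

```text
t: 35.05
position: [0.4783, -0.1439, 0.1654]
ee_rot: [-3.141, 0.001, 0.056]
ft_force: [0.5, -0.1, 0.4]
grip_width: 0.496
finger_force: 0.0
at [0.4632 0.0983 0.1647] psi 0.057 need x -0.01 y -0.02 z 1.21 turn 0.01 F [ 0.7 -0.  -0.1] w 44.3 t 35.925
```

```bash
python3 -m crank '[[0,-0.01,0.6,0,0],[0,0,0.6,0,0],[0,0,0,0,0],[0,0,0,0,1],[0,0,0,0,1]]' 20 
python3 -m crank '[[0,0,0,0,1],[0,0,0,0,1]]'
python3 -m crank '[[0,0,0,-1,1],[0,0,0,-1,1],[0,0,0,-1,1],[0,0,0,-1,1],[0,0,0,-1,1]]'
python3 -m crank '[[0,0,0,-1,1],[0,0,0,-1,1],[0,0,0,-1,1],[0,0,0,-1,1],[0,0,0,-1,1]]'
python3 -m crank '[[0,0,0,-1,1],[0,0,0,-1,1],[0,0,0,-1,1],[0,0,0,-1,1],[0,0,0,-1,1]]'
python3 -m crank '[[0,0,0,-0.7,1],[0,0,0,0,1]]'
python3 -c "
from h import *
print(sense()['wrist_torque'],sense()['ee_rot'])"
```

```text
t: 36.55
position: [0.4645, 0.0989, 0.0941]
ee_rot: [3.141, -0.002, 0.055]
ft_force: [0.0, -0.5, 0.7]
grip_width: 0.311
finger_force: 0.0
t: 36.8
position: [0.4639, 0.0994, 0.0936]
ee_rot: [-3.141, -0.002, 0.056]
ft_force: [-1.0, 0.0, 5.3]
grip_width: 0.134
finger_force: 20.0
t: 37.42
position: [0.4636, 0.1001, 0.0936]
ee_rot: [-3.141, -0.002, 0.559]
ft_force: [-1.2, 4.0, 6.8]
grip_width: 0.136
finger_force: 20.0
t: 38.05
position: [0.4631, 0.1006, 0.0936]
ee_rot: [-3.141, -0.002, 1.058]
ft_force: [-2.4, 7.1, 8.4]
grip_width: 0.135
finger_force: 20.0
t: 38.67
position: [0.4623, 0.1008, 0.0936]
ee_rot: [-3.14, -0.002, 1.558]
ft_force: [-4.1, 7.7, 11.2]
grip_width: 0.134
finger_force: 20.0
t: 38.92
position: [0.4622, 0.1008, 0.0936]
ee_rot: [-3.14, -0.003, 1.626]
ft_force: [-4.7, 7.5, 10.2]
grip_width: 0.135
finger_force: 20.0
[ 1.36255208  0.74660685 -0.00457807] [-3.14031701e+00 -2.52453816e-03  1.62557957e+00]
```

```bash
python3 -m crank '[[0,0,0,-0.2,1],[0,0,0,-0.2,1],[0,0,0,0,1]]' >/dev/null
python3 -c "
from h import *
print(sense()['wrist_torque'],sense()['ee_rot'][2])"
python3 -m crank '[[0,0,0,0,0],[0,0,0,0,0],[0,0,-0.7,0,0],[0,0,-0.9,0,0],[0,0,-0.9,0,0]]'
python3 -m crank '[[-0.8,0,0,0,0],[-0.8,0,0,0,0],[-0.8,0,0,0,0],[-0.8,0,0,0,0],[-0.8,0,0,0,0]]'
python3 -m crank '[[0,0,0,0,0],[0,0,0,0,0]]' >/dev/null
python3 -c "
from h import *
go([.46,.4,.25])
c=grab('top');c['frame']=np.clip(c['frame'].astype(float)*2,0,255).astype(np.uint8)
save(c,'t4.png',(160,145,334,225),4.5)"
```

```text
[ 1.23752777  0.79593986 -0.50919138] 1.6639407572458735
t: 39.92
position: [0.463, 0.099, 0.2442]
ee_rot: [-3.141, 0.0, 1.666]
ft_force: [1.2, -0.5, -0.3]
grip_width: 0.499
finger_force: 0.0
t: 40.55
position: [0.486, -0.1415, 0.2428]
ee_rot: [3.142, 0.0, 1.666]
ft_force: [0.4, 0.3, 0.5]
grip_width: 0.497
finger_force: 0.0
at [ 0.4856 -0.1394  0.2426] psi 1.665 need x 8.99 y 0.42 z -0.12 turn 0.00 F [-0.7 -0.4  0.2] w 44.4 t 40.8
```

The catch met its home stop (0.5 Nm). Moving out of the way for a final look.

```bash
python3 -m crank '[[-0.8,0,-0.3,0,0],[-0.8,0,-0.3,0,0],[-0.8,0,0,0,0],[-0.8,0,0,0,0],[-0.8,0,0,0,0]]'
python3 -m crank '[[-0.8,0,0,0,0],[0,0,0,0,0],[0,0,0,0,0]]' >/dev/null
python3 -c "
from h import *
c=grab('top');c['frame']=np.clip(c['frame'].astype(float)*2,0,255).astype(np.uint8)
save(c,'t4.png',(160,145,334,225),4.5)"
```

```text
t: 41.48
position: [0.5094, -0.3783, 0.2789]
ee_rot: [-3.142, -0.0, 1.668]
ft_force: [-0.4, 0.7, 0.4]
grip_width: 0.5
finger_force: 0.0
```

View pics/t4.png

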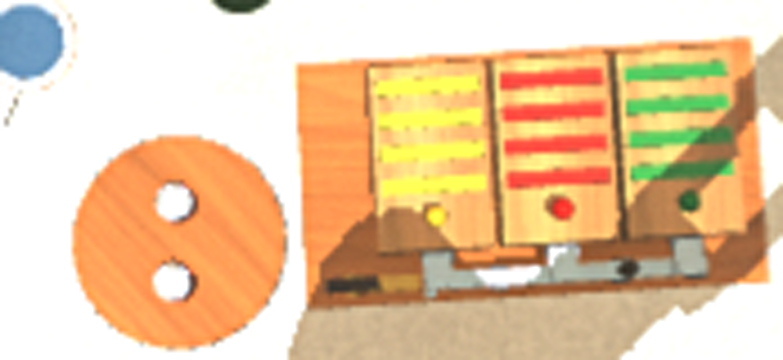

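Tins at (176,201) and (175,282) are well within the board; all lids are shut, the bar is home, and the catch arm props its end at (400,285).

```bash
python3 -c "
from cell import *
print(job_done())"
```

```text
the job is handed in; nothing more can be done
None
```

The job is done and handed in: both tins from the green compartment (it held only two) stand upright on the board, all three lids are shut, the bar is home, and the catch props it.

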